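Check the balance, then load and tare the collecting beaker

TASK

Get the balance ready for a pump flow test. Check it with the 500 g weight (the largest): lower it gently onto the middle of the pan, let go for at least a second so that it settles, and put it back upright on its own spot on the weight tray. Then stand the empty 150 ml beaker in the middle of the pan, let go, and press the blue tare key down and release it, without forcing the pan onto its stop, tipping the weight or beaker, or disturbing anything else on the bench.

Things in the scene. Friction and masses are not known exactly. Their poses are not given: they have to be found in the camera images.
- balance: Grey and white top-loading balance, fixed, 255 mm along its x by 190 mm along its y; origin at the centre of its underside. x runs from the key panel in front to the rear, y to the left seen from the key panel. The key panel (x below -40 mm) is 45 mm high, the rear part under the pan 67 mm. It stands near the middle of the bench, turned by up to 0.25 rad.
- pan_center (a point): Centre of the top face of the balance's round aluminium pan, 132 mm across, 5 mm thick, marked with a centre dot and two concentric rings (40 and 70 mm across). 84 mm above the bench when empty; axes as the balance's, z up; it lies 35 mm behind (+x) the balance's centre.
- column (a point): Middle of an upright glass column (52 mm wide over its white flanges) held by a fixed retort stand just behind the balance; it hangs from 165 to 440 mm above the bench, with the stand's 540 mm rod 90 mm farther back. To the left of the middle; at least 130 mm from the pan's centre; keep clear of it.
- pan (a joint): How far the pan is pressed down, in m, 0 = empty and up, 0.008 = on its overload stop. Sprung and damped: about 1.5 N per mm; the 500 g weight sinks it 3 mm, the beaker less than 1 mm. Beyond 7 mm it counts as forced onto its stop.
- tare (a joint): Travel of the blue tare key, in m, 0 = up, 0.004 = fully down. It needs about 1.2 N to start and 4.4 N to go fully down, and springs back.
- tare_top (a point): Centre of the top of the blue tare key, 22 mm along the balance's x by 36 mm along its y, 52 mm above the bench; pressed straight down. It lies 139 mm in front (-x) of the pan's centre and 45 mm to its left (+y), in the balance's axes. The step up to the balance's rear part is 64 mm behind it; all else nearby is lower.
- w500_center (a point): Centre, half-way up (32 mm), of the 500 g check weight: bare steel, upright, the largest of the three; a 38 mm wide cylinder 45 mm high with a neck and a 24 mm knob above, 64 mm high in all. z up along its axis. It is gripped by its cylinder at this point. It starts on one of the three spots of the weight tray.
- weight_tray: Fixed wooden tray with a black rubber top, 100 mm along its x, 200 mm along its y, top 12 mm high; origin at the centre of its underside. Three white-ringed spots (47 mm rings) on its y axis at -62, 0 and 62 mm hold the three weights in any order; a weight's own spot is where it stood at the start. On the left or right of the bench, turned by up to 0.4 rad.
- w200_center (a point): Centre (24 mm up) of the 200 g weight, 28 mm wide, 48 mm high, steel; leave alone.
- w100_center (a point): Centre (20 mm up) of the 100 g weight, 22 mm wide, 40 mm high, steel; leave alone.
- beaker_center (a point): Centre, half-way up (40 mm), of the empty 150 ml glass beaker: open-topped, straight-sided, 60 mm wide outside (62 mm at the rim), 80 mm high, 3 mm wall, 90 g, with a white writing spot. z up along its axis. It stands in the spill tray among other glassware and can be gripped across the outside.
- spill_tray: Fixed yellow plastic spill tray, 225 x 225 mm, rim 14 mm high, inner floor 5 mm above the bench; origin at the centre of its underside. It holds the beaker, flask, amber bottle and measuring cylinder about 106 mm apart in a 2 x 2 pattern. On the other side of the bench from the weight tray, turned by up to 0.2 rad. Fixed equipment (pump, tube rack, bottles, a large beaker) stands beyond and outside the trays.
- flask_center (a point): Centre (61 mm up) of a conical glass flask, 84 mm wide at the foot, 122 mm high, 39 mm wide at the top; leave alone.
- bottle250_center (a point): Centre (71 mm up) of an amber bottle with a blue cap, 70 mm wide, 143 mm high; leave alone.
- cylinder_center (a point): Centre (100 mm up) of a slim measuring cylinder, 25 mm wide, 200 mm high, on a blue foot 60 mm wide; easily knocked over; leave alone.
- bottle500_center (a point): Centre (90 mm up) of a clear bottle with a blue cap, 86 mm wide, 181 mm high, standing just beyond the weight tray; leave alone.
- marker: Marker pen, 130 mm long, 17 mm thick, white with a red cap, lying on the bench on the robot's side of the weight tray; origin under its middle, x along the pen; leave alone.
- screwcap: Loose blue screw cap, 52 mm wide, 25 mm high, on the bench beyond the weight tray; origin under its centre; leave alone.
Not all that is in view belongs to the job. What is shaped like the part that bears beaker_center but black or pink is not meant.

How it is judged:
By the outcome, as a careful person would: the job done as asked, in the order asked, and still so for the second after the job is handed in, with the robot touching nothing.
It also fails if it takes over 72 s, if anything falls off the work surface, if the arm or the gripper's body presses on something with over 40 N, if the wrist force passes 120 N, or if a joint passes its speed limit or range.

ROBOT

A 7-joint arm with a two-finger parallel gripper is mounted at the origin on the work surface. World frame = base frame: x ahead of the robot, y to its left, z up, the work surface at z = 0. Lengths are in m, angles in rad, forces in N, time in s.
With the tool pointing down it reaches from about 0.425 to 0.875 m from the base axis. Payload 4.7 kg.
Tool frame: the origin (TCP) lies midway between the tips of the shut fingers; the grasp point (between the pads) lies 19 mm behind it; z points along the fingers, y is the direction in which the jaws open and shut (so a half turn about z gives the same grasp; the last joint's range is limited). The gripper opens to 85 mm and grips with 20 to 120 N. Pads are 22 mm wide; open, the fingers measure 114 mm over their backs; the gripper's body (76 mm by 85 mm) begins 54 mm behind the grasp point. The pads swing forward as they close: fully open they stand 13 mm farther back than shut.
Start: joints at [-1.233, 0.321, -0.07, 1.45, 0.023, 1.371, -0.057], TCP at [0.207, 0.616, 0.231] pointing down, gripper open.
Joint ranges: [-2.86, 2.86], [-0.3, 2.09], [-1.38, 1.24], [0.06, 2.45], [-1.56, 4.7], [0.09, 2.05], [-2.69, 2.69]. Speed limits (rad/s): [2.57, 2.57, 3.14, 3.14, 3.14, 3.14, 3.14].

INTERFACE

Orientations are given as a unit quaternion [x, y, z, w].
In Python, from bench import r gives the robot as it stands. Calls block until the motion is done:
- r.reach(position, orientation): joint-space move of the TCP to a pose.
- r.servo_line(position, rotation=None, v=0.15, until_force=None): straight line of the TCP; rotation=None keeps the orientation; v is the mean speed in m/s. With until_force (N) it stops when the force on the tool has changed by that much, and returns True; else False.
- r.set_joints(angles): joint-space move.
- r.set_gripper(opening, grip_force=None): finger opening in m; grip_force is the grip in N (None keeps the last); returns when the fingers have stopped.
- r.hold(seconds).
- r.inverse_kinematics(position, orientation): joint angles nearest the present ones, or None.
- r.observe(): the state.
- r.capture(name): name is "side" or "top"; returns a dict with "color" (400x640x3 uint8, blue, green, red), "fx", "fy", "cx", "cy" (pixels), "k1" (the pictures are not rectified: a ray, as slopes to the right and down, at radius r is drawn at 1 + k1 r^2 times it, then the intrinsics apply), "cam_to_world" (4x4, takes a point from camera to world coordinates). Camera axes: x right, y up, looking along -z (the intrinsics and any distortion apply to the point x, -y, -z); pixel columns grow to the right and rows downward; lengths in m; the calibration is good to about 2 mm. A picture is of the moment at which its call begins. There is no depth.
A pose or a line that the arm cannot do raises r.IKError and nothing moves.
- r.finish_job(): hands the job in, once; it reports no verdict.
The state is a dict: "t": time; "joint_pos": joint angles; "qvel": joint speeds; "joint_efforts": joint torques, N m; "ee_pos": TCP position; "orientation": TCP orientation; "wrist_force": force on the tool from outside, world axes, zero at the start; "ft_torque": the same for the moment, N m; "opening": finger opening in m.
Only numpy, scipy, OpenCV 4.12 (cv2) and the standard library are available. Lean on these libraries where they do the work, as an engineer would, in place of code of your own. Each camera call takes 0.05 s, during which the arm holds its last target. There are 200 camera calls.

## Working session

There is one attempt and no reset: what is moved stays moved. The work goes in short steps, each a Python script; the robot and the scene stay as the last script left them, time stands still between calls to the robot, and variables do not carry over. Pictures are saved under pics/ and viewed, about 8 in all and at most 12, crops included, and the job is handed in when it is done.

```bash
ls; mkdir -p pics; python3 - <<'E'
from bench import r
import cv2,numpy as np
for n in("top","side"):
    c=r.capture(n); cv2.imwrite(f"pics/{n}0.png",c["color"]); print(n,{k:c[k] for k in("fx","fy","cx","cy","k1")}); print(np.round(c["cam_to_world"],4).tolist())
print(r.observe())
E
```

```text
pics
top {'fx': 420.4576773459333, 'fy': 420.4576773459333, 'cx': 317.1011291553809, 'cy': 200.5641477834606, 'k1': -0.067399797709014}
[[-0.0151, 0.9828, -0.1839, 0.3237], [-0.9999, -0.0141, 0.0067, -0.0478], [0.004, 0.1839, 0.9829, 1.6266], [0.0, 0.0, 0.0, 1.0]]
side {'fx': 430.68601493073044, 'fy': 430.68601493073044, 'cx': 314.92018959951037, 'cy': 194.29293126925083, 'k1': 0.02744967690984009}
[[-0.9084, 0.2425, -0.3405, 0.0576], [-0.4177, -0.4941, 0.7625, 1.1141], [0.0167, 0.8349, 0.5502, 1.0122], [0.0, 0.0, 0.0, 1.0]]
{'t': 0.1, 'joint_pos': array([-1.23293958,  0.3217313 , -0.07007803,  1.45150828,  0.02262085,
        1.37080066, -0.05689925]), 'qvel': array([ 0.00206312, -0.00130788,  0.00365733, -0.00305576, -0.0006476 ,
        0.00200689,  0.00220918]), 'joint_efforts': array([ 1.32115233e-04, -4.94881976e+01, -3.83606432e-01, -3.15212452e+01,
        1.31201494e-02,  7.40708434e-03, -3.03605184e-06]), 'ee_pos': array([0.20669406, 0.61577574, 0.23036669]), 'orientation': array([ 1.61159707e-01,  9.86927991e-01, -8.26933045e-04, -7.73801484e-05]), 'wrist_force': array([-0.88251924, -0.10665552, -0.60953142]), 'ft_torque': array([-0.02298075,  0.01199733,  0.02381048]), 'opening': 0.08553543329218426}
```

View pics/top0.png

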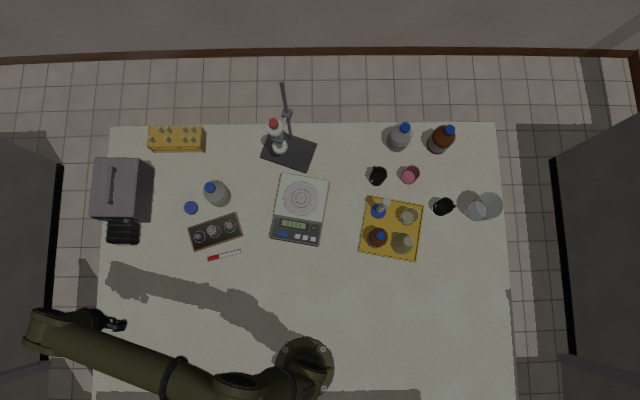

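View pics/side0.png

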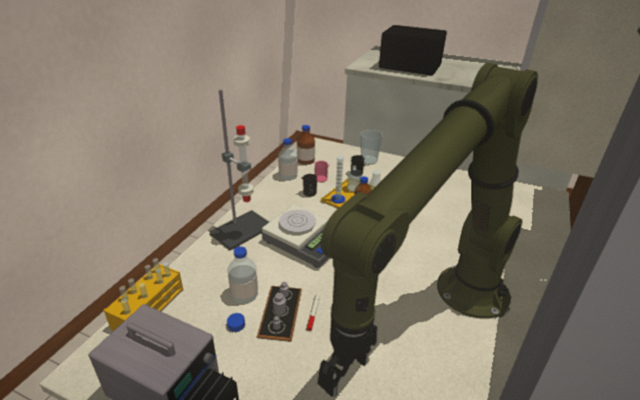

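Top view: weight tray at about (215,231), balance (298,208), spill tray (391,229). Side view: the weights are at about (280,310). I'll enlarge these.

```bash
python3 - <<'E'
import cv2,numpy as np
t=cv2.imread("pics/top0.png");s=cv2.imread("pics/side0.png")
def tile(im,x,y,w=80,h=60,k=5):
    o=cv2.resize(im[y:y+h,x:x+w],None,fx=k,fy=k,interpolation=cv2.INTER_CUBIC); o=np.clip(o*1.5,0,255).astype(np.uint8)
    for i in range(0,w,10):
        cv2.line(o,(i*k,0),(i*k,6),(0,0,255)); cv2.putText(o,str(x+i),(i*k,16),0,.33,(0,0,255))
    for j in range(0,h,10):
        cv2.line(o,(0,j*k),(6,j*k),(0,0,255)); cv2.putText(o,str(y+j),(8,j*k+4),0,.33,(0,0,255))
    return o
cv2.imwrite("pics/m1.png",np.vstack([np.hstack([tile(t,178,200),tile(t,350,198)]),np.hstack([tile(t,260,170),tile(s,250,278)])]))
E
```

```text
(no output)
```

View pics/m1.png

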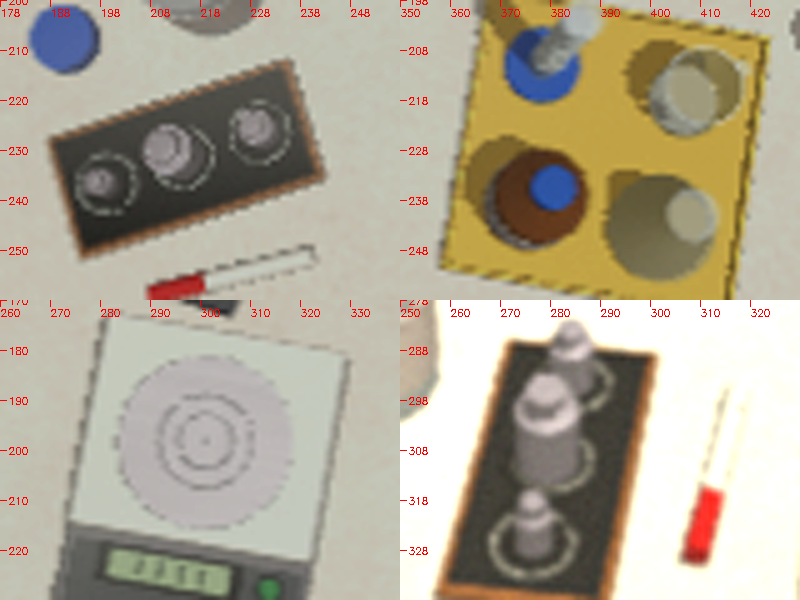

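The 500 g weight (the largest) is on the middle spot, and its ring is centred at about (214,231). The beaker is at the top right of the spill tray, around (407,215), with the cylinder to its left and the flask in front. The pan centre is at about (301,197.5). Next I'll compute poses and overlay models.

```bash
cat > h.py <<'E'
import cv2,numpy as np
from scipy.optimize import least_squares
F=np.diag([1.,-1,-1])
CAL={"top":((420.4577,420.4577,317.1011,200.5641,-0.0674),[[-0.0151,0.9828,-0.1839,0.3237],[-0.9999,-0.0141,0.0067,-0.0478],[0.004,0.1839,0.9829,1.6266]]),
"side":((430.686,430.686,314.9202,194.2929,0.02745),[[-0.9084,0.2425,-0.3405,0.0576],[-0.4177,-0.4941,0.7625,1.1141],[0.0167,0.8349,0.5502,1.0122]])}
def cam(n):
    (fx,fy,cx,cy,k),T=CAL[n]; T=np.array(T); u,_,v=np.linalg.svd(T[:,:3]); R=u@v
    return np.array([[fx,0,cx],[0,fy,cy],[0,0,1]]),np.array([k,0,0,0]),F@R.T,T[:,3]
def proj(n,P):
    K,d,R,t=cam(n); return cv2.projectPoints(np.atleast_2d(P).astype(float),cv2.Rodrigues(R)[0],-R@t,K,d)[0][:,0]
def unproj(n,uv,z):
    K,d,R,t=cam(n); q=cv2.undistortPoints(np.atleast_2d(uv).astype(float)[:,None],K,d)[:,0]
    D=np.c_[q,np.ones(len(q))]@R; return t+D*((z-t[2])/D[:,2])[:,None]
def circ(c,rad,z,m=48):
    a=np.linspace(0,2*np.pi,m); return np.c_[c[0]+rad*np.cos(a),c[1]+rad*np.sin(a),0*a+z]
def fr(p,L):  # planar pose (x,y,yaw) of local points (x,y,z)
    c,s=np.cos(p[2]),np.sin(p[2]); L=np.atleast_2d(L).astype(float); return np.c_[p[0]+c*L[:,0]-s*L[:,1],p[1]+s*L[:,0]+c*L[:,1],L[:,2]]
def fit(n,L,uv,p0): return least_squares(lambda p:(proj(n,fr(p,L))-uv).ravel(),p0)
def tile(im,x,y,w,h,k,curves=(),g=1.4):
    o=cv2.resize(im[y:y+h,x:x+w],None,fx=k,fy=k,interpolation=cv2.INTER_CUBIC); o=np.clip(o*g,0,255).astype(np.uint8)
    for i,c in enumerate(curves):
        col=[(0,0,255),(0,255,0),(255,0,0),(255,255,0),(255,0,255)][i%5]
        cv2.polylines(o,[np.round((c-[x,y]+.5)*k*8).astype(int)[:,None]],False,col,1,cv2.LINE_AA,3)
    for i in range(0,w,10): cv2.putText(o,str(x+i),(i*k,10),0,.3,(0,0,255))
    for j in range(0,h,10): cv2.putText(o,str(y+j),(0,j*k+4),0,.3,(0,0,255))
    return o
def sq(hx0,hx1,hy,z): return np.array([[hx0,hy,z],[hx0,-hy,z],[hx1,-hy,z],[hx1,hy,z],[hx0,hy,z]])
E
cat > est.py <<'E'
from h import *
t=cv2.imread("pics/top0.png");s=cv2.imread("pics/side0.png")
px=lambda a,x0,y0:np.array(a)/5.+[x0-.4,y0-.4]
# weight tray: corners (front-left.. ) image: left=+y, up=+x
L=[[.05,.1,.012],[.05,-.1,.012],[-.05,-.1,.012],[-.05,.1,.012],[0,.062,.012],[0,0,.012],[0,-.062,.012]]
uv=px([(48,140),(292,60),(325,178),(82,257),(107,184),(182,157),(262,132)],178,200)
f=fit("top",L,uv,[.5,.25,.3]); wt=f.x; print("wtray",wt,np.round(f.fun,1))
L=[[.1125,.1125,.014],[.1125,-.1125,.014],[-.1125,-.1125,.014],[-.1125,.1125,.014]]
st0=[.5,-.27,-.1]
# visible spill corners: right-back (770,38), left-front(438,268)
f=fit("top",[L[1],L[3]],px([(370,38),(38,268)],350,198),st0); st=f.x; print("stray",st,np.round(f.fun,1))
L=[[0.035,0,.084],[.1275,.095,.067],[.1275,-.095,.067],[-.04,-.095,.067],[-.04,.095,.067]]
uv=px([(206,141),(103,15),(350,55),(315,265),(70,222)],260,170)
f=fit("top",L,uv,[.55,0,-.1]); b=f.x; print("bal",b,np.round(f.fun,1))
pc=unproj("top",px([(206,141)],260,170),.084)[0]; print("pan px",pc,"side uv",proj("side",pc))
bk=fr(st,[[.053,-.053,0]])[0]; print("beaker guess",bk)
w=fr(wt,[[0,0,0]])[0]
def ov(n):
    P=lambda X:proj(n,X)
    c=[P(fr(wt,sq(-.05,.05,.1,.012)))]+[P(circ(fr(wt,[[0,y,0]])[0],.0235,.012)) for y in(-.062,0,.062)]+[P(circ(w,.019,.057)),P(circ(w,.012,.076))]
    c+=[P(fr(st,sq(-.1125,.1125,.1125,.014))),P(circ(bk,.03,.005)),P(circ(bk,.031,.085))]
    c+=[P(fr(b,sq(-.04,.1275,.095,.067)))]
    q=fr(b,[[.035,0,0]])[0]; c+=[P(circ(q,.066,.084)),P(circ(q,.035,.084)),P(circ(q,.020,.084))]
    q=fr(b,[[-.104,.045,0]])[0]; c+=[P(fr((q[0],q[1],b[2]),sq(-.011,.011,.018,.052)))]
    return c
ct,cs=ov("top"),ov("side")
cv2.imwrite("pics/m2.png",np.vstack([np.hstack([tile(t,183,200,66,60,6,ct),tile(t,355,195,66,60,6,ct)]),np.hstack([tile(t,265,183,66,40,6,ct)[:,:396],tile(s,255,280,66,40,6,cs)])]))
cv2.imwrite("pics/m3.png",np.vstack([tile(s,300,150,100,60,8,cs)[:, :],]))
E
python3 est.py
```

```text
wtray [0.51084128 0.33905863 0.30679292] [-0.6 -0.5 -0.3 -0.5  0.5  0.2 -0.6  0.6  0.4 -0.2  0.7  0.2 -0.   0.2]
stray [ 0.51355605 -0.34226985 -0.20482974] [-0.  0.  0. -0.]
bal [ 0.58670337  0.0081779  -0.17687693] [ 0.1  0.7  0.5 -0.7  0.1 -0.9  0.2  0.2 -0.8  0.7]
pan px [0.62364026 0.00243095 0.084     ] side uv [[296.77254675 218.83797026]]
beaker guess [ 0.55466789 -0.40494215  0.        ]
```

View pics/m2.png

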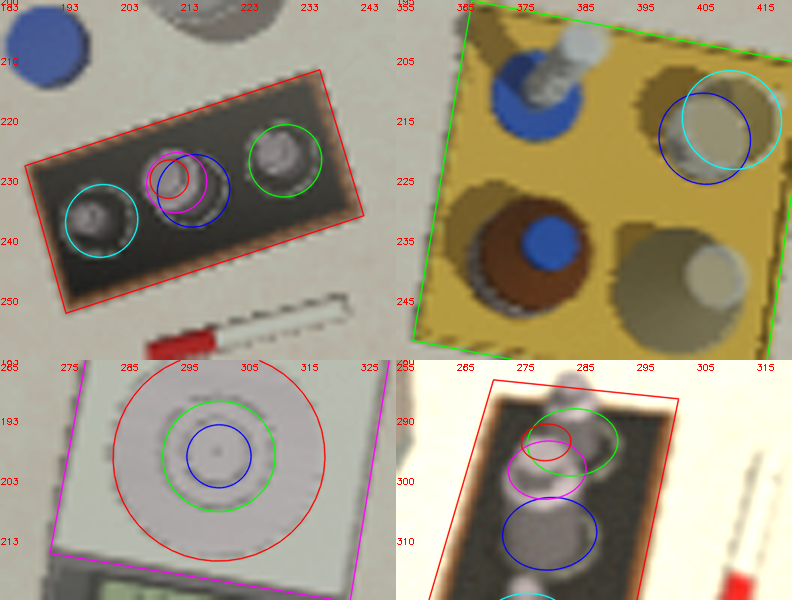

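View pics/m3.png

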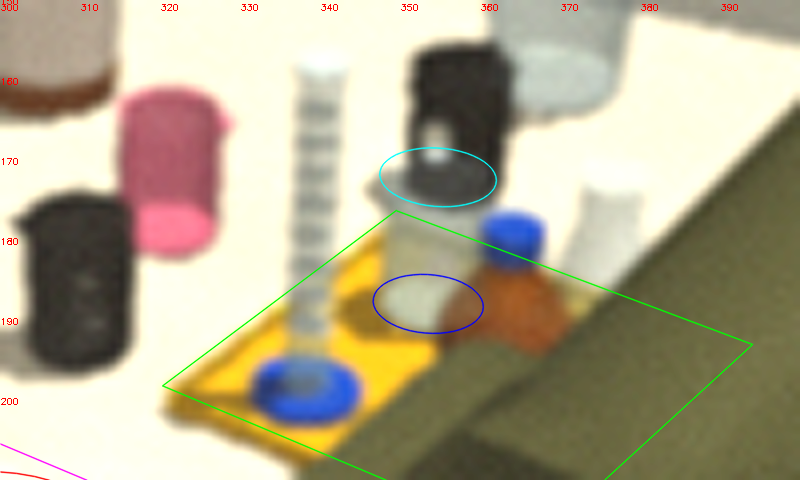

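The side overlays all sit about 2.5 px above the objects, while the top overlays fit. I'll check both cameras against the robot's own known gripper pose and base.

```bash
cat > chk.py <<'E'
from h import *
from scipy.spatial.transform import Rotation as Ro
t=cv2.imread("pics/top0.png");s=cv2.imread("pics/side0.png")
p=np.array([.20669,.61578,.23037]);R=Ro.from_quat([.16116,.98693,-.00083,-.00008]).as_matrix()
c3=[np.array([p+R@[0,sg*.0428,-.013],p+R@[0,sg*.0428,-.06]]) for sg in(1,-1)]+[np.array([p+R@[0,-.0428,-.013],p+R@[0,.0428,-.013]]),np.array([p,p+R@[0,0,-.15]])]+[circ((0,0),a,0) for a in(.08,.1,.12)]
O=[]
for n,im,boxes in(("top",t,[(85,300),(272,335)]),("side",s,[(310,340),(430,250)])):
    c=[proj(n,X) for X in c3]
    O.append(np.hstack([tile(im,x,y,w,60,5,c,2 if x in(85,310) else 1.4) for (x,y),w in zip(boxes,(70,90))]))
    print(n,proj(n,p))
cv2.imwrite("pics/m4.png",np.vstack(O))
E
python3 chk.py
```

```text
top [[113.29150629 316.98675186]]
side [[344.92786514 380.54865576]]
```

View pics/m4.png

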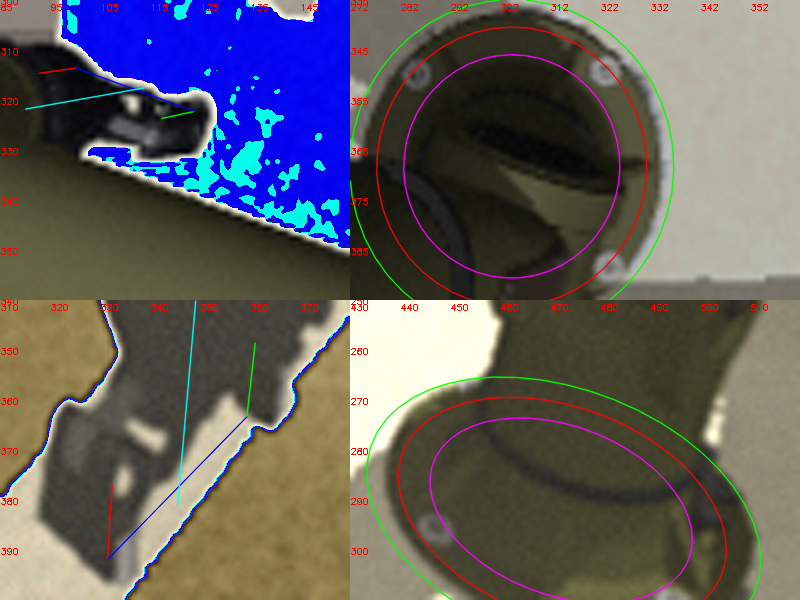

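The top camera agrees with the robot to about 0.5 px. The side camera needs a shift of about (+0.3,+2.6) px. I'll zoom in on the weight and beaker with that correction.

```bash
cat > z.py <<'E'
from h import *
t=cv2.imread("pics/top0.png");s=cv2.imread("pics/side0.png")
w=(.5108,.3391); bk=np.array([.5547,-.4049])
S=np.array([.3,2.6])
def enh(im,x,y,w,h):
    o=im.astype(float); a=o[y:y+h,x:x+w]; lo,hi=np.percentile(a,1),np.percentile(a,99); return np.clip((o-lo)/(hi-lo)*255,0,255).astype(np.uint8)
A=[(w,.019,.057),(w,.012,.076)];B=[(bk,.03,.005),(bk,.031,.085)]
P=lambda n,L:[proj(n,circ(*q))+(S if n=="side" else 0) for q in L]
T=lambda im,n,x,y,ww,hh,k,L:tile(enh(im,x,y,ww,hh),x,y,ww,hh,k,P(n,L),1.)
r1=np.hstack([T(t,"top",198,216,40,30,10,A),T(t,"top",392,202,40,30,10,[])])
r2=np.hstack([T(s,"side",263,288,40,30,10,A),T(s,"side",336,168,40,30,10,B)])
cv2.imwrite("pics/m5.png",np.vstack([r1,r2]))
print(proj("top",[*bk,.005]),proj("top",[*bk,.085]))
E
python3 z.py
```

```text
[[405.87372699 217.49930807]] [[410.4075022  214.39554846]]
```

View pics/m5.png

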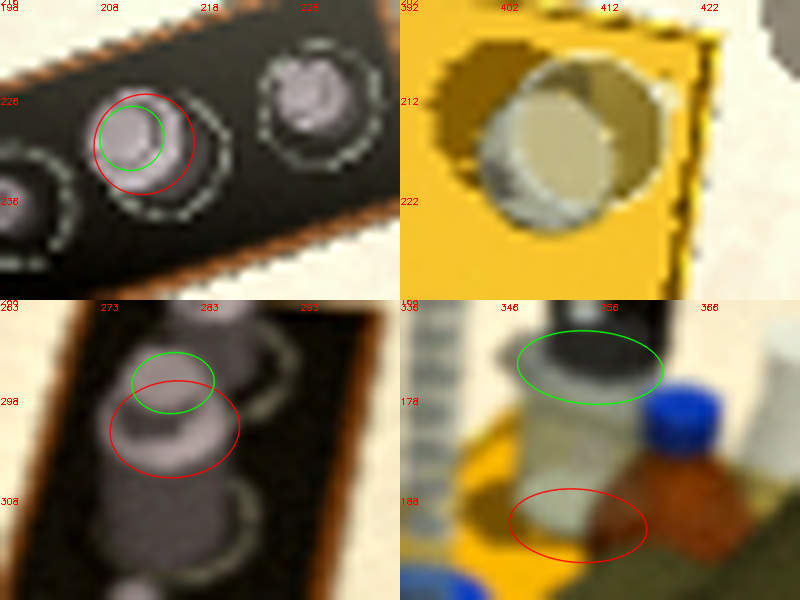

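Top view: the 500 g shoulder is centred at about (211,229.5). The beaker base is at about (406.3,217.5), nearly equal to my guess. I'll refine these, locate the column and check reachability.

```bash
cat > plan.py <<'E'
from h import *
from bench import r
for n,uv,z in(("shoulder",(211,229.5),.057),("knob",(210.7,229),.076),("ring",(214.3,231.3),.012),("bk base",(406.3,217.5),.005),("bk rim",(410.5,214.6),.085),("column bottom",(281,148),.165),("column top",(273,124),.44)):
    print(n,np.round(unproj("top",uv,z)[0],4))
def q(a): # tool down, y_tool at angle a
    h=(a-np.pi/2)/2; v=np.array([np.sin(h+0)*-1,np.cos(h),0,0]); return v
from scipy.spatial.transform import Rotation as Ro
def q(a): 
    y=np.array([np.cos(a),np.sin(a),0]);z=np.array([0,0,-1.]); return Ro.from_matrix(np.c_[np.cross(y,z),y,z]).as_quat()
print(q(1.248))
for n,p,az in(("w",(.5125,.3420),[.307,.307-np.pi]),("pan",(.622,.0025),[-.17+np.pi/2,-.17-np.pi/2,-.17,.6,1.1]),("bk",(.554,-.405),[k*np.pi/4-.2 for k in range(-3,5)]),("tare",(.492,.071),[-.177+np.pi/2,-.177-np.pi/2])):
    for a in az:
        o=[]
        for z in(.02,.1,.29):
            j=r.inverse_kinematics([*p,z],q(a)); o.append(None if j is None else np.round(j,2).tolist())
        print(n,round(a,2),o)
E
python3 plan.py
```

```text
shoulder [0.5123 0.3424 0.057 ]
knob [0.5119 0.3389 0.076 ]
ring [0.5105 0.3405 0.012 ]
bk base [ 0.5547 -0.4066  0.005 ]
bk rim [ 0.5539 -0.4052  0.085 ]
column bottom [0.7929 0.0702 0.165 ]
column top [0.7797 0.072  0.44  ]
[0.16069836 0.98700357 0.         0.        ]
w 0.31 [[-0.84, 0.44, 0.26, 1.76, -0.13, 0.96, -0.23], [-0.84, 0.35, 0.26, 1.7, -0.1, 1.11, -0.25], [-0.85, 0.23, 0.26, 1.46, -0.06, 1.46, -0.28]]
w -2.83 [[0.23, 0.79, -1.18, 1.72, 0.79, 1.19, 2.28], [0.24, 0.65, -1.18, 1.66, 0.63, 1.26, 2.38], [0.23, 0.45, -1.18, 1.42, 0.42, 1.54, 2.52]]
pan 1.4 [[-0.47, 0.49, 0.53, 1.75, -0.29, 0.98, 1.57], [-0.5, 0.39, 0.56, 1.7, -0.23, 1.12, 1.53], [-0.53, 0.26, 0.6, 1.45, -0.15, 1.47, 1.47]]
pan -1.74 [[-0.62, 0.54, 0.72, 1.76, -0.41, 1.0, -1.48], [-0.62, 0.43, 0.72, 1.7, -0.31, 1.13, -1.55], [-0.61, 0.28, 0.71, 1.46, -0.18, 1.47, -1.65]]
pan -0.17 [[-0.51, 0.5, 0.58, 1.75, -0.32, 0.99, 0.02], [-0.53, 0.4, 0.6, 1.7, -0.25, 1.12, -0.03], [-0.56, 0.27, 0.64, 1.46, -0.16, 1.47, -0.09]]
pan 0.6 [[-0.49, 0.49, 0.55, 1.75, -0.3, 0.98, 0.78], [-0.52, 0.4, 0.58, 1.7, -0.24, 1.12, 0.74]
[... 958 characters left out ...]
 -0.58, 1.11, 2.35], [-0.05, 0.65, 0.93, 1.53, -0.54, 1.24, 2.33], [-0.02, 0.5, 0.93, 1.28, -0.4, 1.54, 2.23]]
bk 2.16 [[1.17, 0.72, -0.81, 1.54, 0.56, 1.13, 2.39], [0.76, 0.49, -0.22, 1.5, 0.11, 1.17, 2.67], [1.23, 0.56, -1.0, 1.23, 0.46, 1.59, 2.47]]
bk 2.94 [[-0.12, 0.83, 1.06, 1.59, -0.77, 1.19, -2.24], [-0.12, 0.72, 1.06, 1.53, -0.64, 1.28, -2.31], [-0.09, 0.55, 1.06, 1.28, -0.48, 1.57, -2.43]]
tare 1.39 [[-0.62, 0.23, 0.47, 2.06, -0.13, 0.88, 1.31], [-0.65, 0.11, 0.48, 2.0, -0.06, 1.05, 1.25], [-0.68, -0.05, 0.47, 1.74, 0.02, 1.44, 1.18]]
tare -1.75 [[-0.71, 0.24, 0.56, 2.06, -0.16, 0.88, -1.8], [-0.71, 0.11, 0.54, 2.0, -0.07, 1.05, -1.88], [-0.71, -0.05, 0.5, 1.74, 0.02, 1.44, -1.96]]
```

```bash
cat >> h.py <<'E'
from scipy.spatial.transform import Rotation as Ro
def q(a):  # tool straight down, jaws opening along direction a
    y=np.array([np.cos(a),np.sin(a),0]);z=np.array([0,0,-1.]); return Ro.from_matrix(np.c_[np.cross(y,z),y,z]).as_quat()
W=(.5115,.3410);PAN=(.6225,.0022);BK=(.5542,-.4055);TARE=(.4936,.0710);BYAW=-.177
def st(r,s=""):
    o=r.observe(); print(s,"t%.2f"%o["t"],np.round(o["ee_pos"],4),"F",np.round(o["wrist_force"],2),"open %.4f"%o["opening"],"j",np.round(o["joint_pos"],2))
E
python3 - <<'E'
from h import *
from bench import r
r.reach([*W,.17],q(.307)); st(r,"over")
r.set_gripper(.066,grip_force=40)
print(r.servo_line([*W,.021],v=.12,until_force=6)); st(r,"down")
c=[r.capture(n)["color"] for n in("top","side")]
cv2.imwrite("pics/m6.png",np.hstack([tile(c[0],183,195,66,60,6),tile(c[1],240,270,66,60,6)]))
E
```

```text
over t1.63 [0.5101 0.3435 0.1702] F [ 0.41  0.8  -0.11] open 0.0854 j [-0.85  0.28  0.25  1.63 -0.08  1.23 -0.27]
False
down t3.36 [0.5122 0.3414 0.0219] F [-0.47  0.79  0.61] open 0.0661 j [-0.83  0.43  0.24  1.76 -0.12  0.96 -0.23]
```

View pics/m6.png

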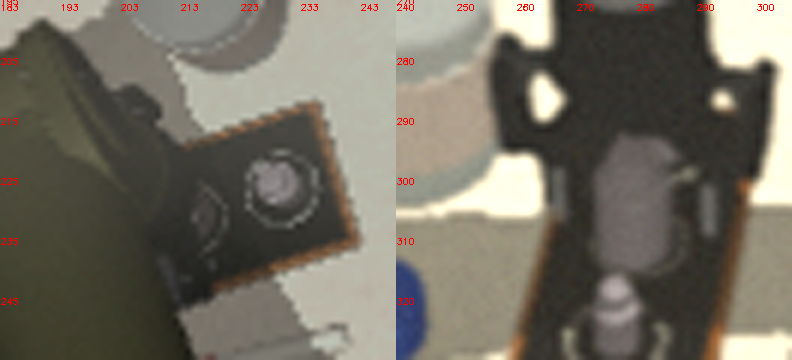

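In the side view the weight stands centred between the pads (pads at columns 267 and 292, weight at 279). Gripping and moving to the pan.

```bash
python3 - <<'E'
from h import *
from bench import r
r.set_gripper(.02,grip_force=45); st(r,"grip")
r.servo_line([*W,.17],v=.15); st(r,"lift")
r.servo_line([*PAN,.17],v=.22); r.hold(.2); st(r,"over pan")
print(r.servo_line([*PAN,.104],v=.08),r.servo_line([*PAN,.082],v=.02,until_force=1.8)); st(r,"touch")
c=[r.capture(n)["color"] for n in("top","side")]
cv2.imwrite("pics/m7.png",np.hstack([tile(c[0],265,165,66,70,6),tile(c[1],262,170,66,70,6)]))
E
```

```text
grip t3.83 [0.5128 0.3416 0.022 ] F [0.94 0.56 3.62] open 0.0371 j [-0.83  0.43  0.24  1.76 -0.12  0.96 -0.23]
lift t4.97 [0.5106 0.3404 0.1684] F [-0.34 -0.13 -5.58] open 0.0369 j [-0.85  0.28  0.26  1.64 -0.08  1.23 -0.27]
over pan t6.93 [0.6224 0.0032 0.17  ] F [ 0.26  0.07 -4.74] open 0.0369 j [-0.42  0.31  0.45  1.62 -0.14  1.24  0.37]
False True
touch t8.57 [0.6224 0.0022 0.0915] F [ 2.39 -0.57 -0.94] open 0.0370 j [-0.4   0.38  0.44  1.7  -0.18  1.1   0.4 ]
```

```bash
python3 - <<'E'
from h import *
from bench import r
p=r.observe()["ee_pos"]
r.servo_line([*PAN,p[2]-.0006],v=.01); r.hold(.3); st(r,"set")
r.set_gripper(.066); st(r,"open"); r.hold(.3)
r.servo_line([*PAN,.19],v=.12); r.hold(.5); st(r,"up")
r.servo_line([.45,.15,.19],v=.25)
c=[r.capture(n)["color"] for n in("top","side")]; st(r)
cv2.imwrite("pics/m7.png",np.hstack([tile(c[0],265,165,66,70,6),tile(c[1],262,180,66,70,6)]))
E
```

```text
set t9.29 [0.6222 0.0023 0.0907] F [-0.25  0.03  0.68] open 0.0370 j [-0.4   0.39  0.44  1.7  -0.18  1.1   0.4 ]
open t9.68 [0.6226 0.0022 0.0909] F [ 0.77 -0.47 -0.49] open 0.0657 j [-0.4   0.39  0.44  1.7  -0.18  1.1   0.4 ]
up t11.46 [0.6224 0.0022 0.1899] F [-0.44 -1.52  0.11] open 0.0657 j [-0.42  0.3   0.46  1.59 -0.14  1.28  0.37]
 t12.62 [0.451  0.1487 0.19  ] F [ 0.89  0.48 -0.1 ] open 0.0660 j [-0.68 -0.03  0.3   1.93  0.01  1.24 -0.08]
```

View pics/m7.png

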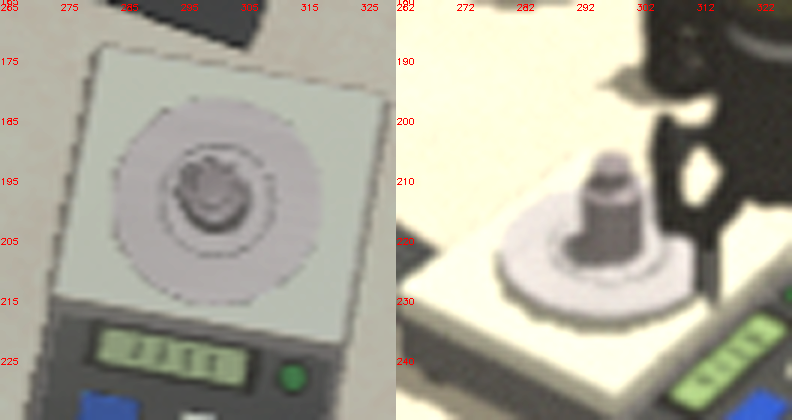

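The weight stands upright on the pan centre (top view, about (300,199)) and has settled for over a second. Returning it to its spot.

```bash
python3 - <<'E'
from h import *
from bench import r
r.servo_line([*PAN,.19],v=.25); r.servo_line([*PAN,.0911],v=.12); st(r,"at")
r.set_gripper(.02,grip_force=45); st(r,"grip")
r.servo_line([*PAN,.11],v=.04); r.servo_line([*PAN,.17],v=.15)
r.servo_line([*W,.17],v=.22); r.hold(.2); st(r,"over tray")
r.servo_line([*W,.036],v=.12); print(r.servo_line([*W,.018],v=.015,until_force=2.5)); st(r,"touch")
r.hold(.2); st(r); r.set_gripper(.066); st(r,"open"); r.servo_line([*W,.19],v=.15)
r.set_gripper(.085)
j=r.observe()["joint_pos"]
r.servo_line([.45,0.,.30],v=.35); st(r,"mid")
c=[r.capture(n)["color"] for n in("top","side")]
cv2.imwrite("pics/m8.png",np.hstack([tile(c[0],183,200,66,50,6),tile(c[1],250,280,66,50,6)]))
d=cv2.absdiff(c[0],cv2.imread("pics/top0.png")).max(2); print("tray diff",[int((d[200:255,183:249]>k).sum()) for k in(20,40,60)])
E
```

```text
at t14.65 [0.6232 0.0022 0.092 ] F [ 0.51  0.41 -0.6 ] open 0.0660 j [-0.41  0.39  0.45  1.69 -0.18  1.1   0.4 ]
grip t15.02 [0.6229 0.0021 0.0917] F [-0.74 -0.26  2.34] open 0.0365 j [-0.41  0.39  0.45  1.69 -0.18  1.1   0.4 ]
over tray t18.16 [0.512  0.3401 0.1701] F [-0.23  1.06 -4.84] open 0.0368 j [-0.85  0.29  0.27  1.63 -0.08  1.24 -0.26]
True
touch t20.23 [0.5114 0.341  0.0239] F [0.21 0.18 7.02] open 0.0369 j [-0.83  0.43  0.25  1.76 -0.13  0.97 -0.23]
 t20.43 [0.5114 0.3409 0.0239] F [-0.14 -0.08  6.45] open 0.0365 j [-0.83  0.43  0.25  1.76 -0.13  0.97 -0.23]
open t20.82 [0.5095 0.3396 0.0215] F [ 0.12 -0.07  0.53] open 0.0662 j [-0.84  0.44  0.25  1.76 -0.13  0.97 -0.23]
mid t23.62 [0.4498 0.0018 0.2993] F [ 0.86  0.49 -0.26] open 0.0850 j [-0.62 -0.17  0.49  1.82  0.08  1.48  0.17]
tray diff [18, 5, 0]
```

View pics/m8.png

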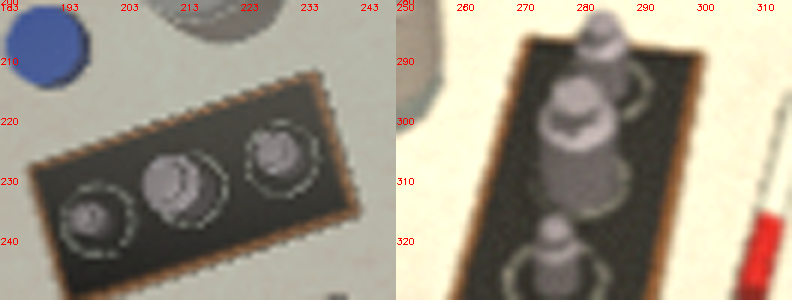

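The tray matches the start picture (almost no changed pixels), so the weight is back on its spot and upright. Now the beaker, using a straight-elbow posture above the glassware.

```bash
python3 - <<'E'
from h import *
from bench import r
r.set_joints([.63,.30,0,1.27,0,1.56,-.35]); st(r,"swing")
r.reach([*BK,.27],q(-.985)); st(r,"over")
print(r.servo_line([*BK,.15],v=.2),r.servo_line([*BK,.028],v=.1,until_force=4)); r.hold(.2); st(r,"down")
c=[r.capture(n)["color"] for n in("top","side")]
cv2.imwrite("pics/m9.png",np.hstack([tile(c[0],355,190,66,75,6),tile(c[1],316,150,66,75,6)]))
E
```

```text
swing t25.25 [ 0.5153 -0.4056  0.337 ] F [ 0.31 -0.25 -0.22] open 0.0849 j [ 0.63  0.3  -0.    1.27 -0.    1.56 -0.35]
over t25.66 [ 0.5548 -0.4032  0.2688] F [-0.24 -0.03  1.15] open 0.0846 j [ 0.6   0.39 -0.01  1.29  0.    1.47 -0.39]
False False
down t27.98 [ 0.5545 -0.4057  0.0287] F [-0.13 -0.32  0.06] open 0.0853 j [ 0.61  0.55 -0.02  1.55  0.01  1.04 -0.4 ]
```

View pics/m9.png

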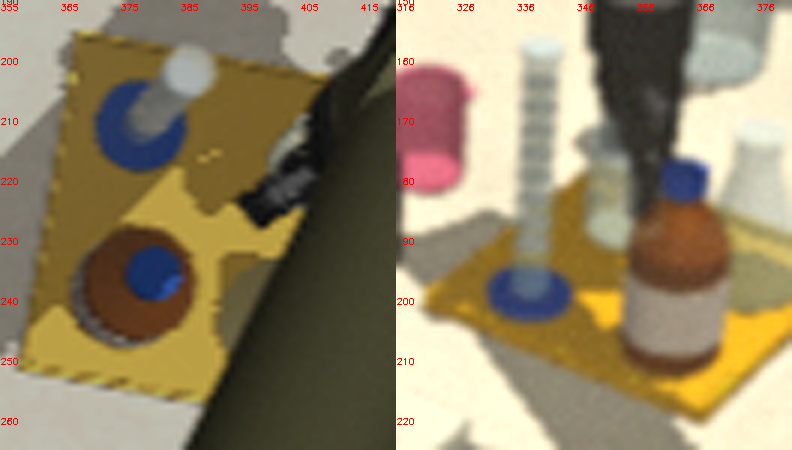

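The fingers straddle the beaker with no contact force, and the neighbouring glassware is clear. Gripping, lifting and placing on the pan.

```bash
python3 - <<'E'
from h import *
from bench import r
r.set_gripper(.045,grip_force=22); st(r,"grip")
z=.028
r.servo_line([*BK,.06],v=.06); st(r,"lift"); r.servo_line([*BK,.275],v=.18)
if abs(r.observe()["opening"]-.059)<.004:
    r.servo_line([.5,-.2,.275],v=.22); r.servo_line([*PAN,.275],v=.22); r.hold(.1); st(r,"over pan")
    r.servo_line([*PAN,.118],v=.12); r.hold(.3); st(r,"low")
    print(r.servo_line([*PAN,.104],v=.012,until_force=1.2)); st(r,"touch"); r.hold(.3); st(r,"rest")
E
```

```text
grip t28.45 [ 0.5543 -0.4052  0.0285] F [-1.51  2.55  4.43] open 0.0604 j [ 0.61  0.55 -0.02  1.55  0.01  1.04 -0.4 ]
lift t29.13 [ 0.5541 -0.4055  0.06  ] F [ 0.71 -0.6  -1.27] open 0.0598 j [ 0.61  0.52 -0.02  1.53  0.01  1.09 -0.4 ]
over pan t32.92 [6.222e-01 3.000e-04 2.752e-01] F [-0.07 -1.01 -0.89] open 0.0603 j [ 0.18  0.26 -0.28  1.45  0.07  1.44 -1.08]
low t34.67 [0.6227 0.0022 0.1184] F [ 0.14  1.03 -1.91] open 0.0602 j [ 0.18  0.35 -0.27  1.65  0.1   1.15 -1.11]
True
touch t35.50 [0.6224 0.0022 0.1071] F [0.84 0.42 0.64] open 0.0600 j [ 0.17  0.36 -0.27  1.66  0.11  1.13 -1.11]
rest t35.80 [0.622  0.0022 0.1069] F [ 1.71 -0.15  2.09] open 0.0600 j [ 0.17  0.36 -0.27  1.66  0.11  1.13 -1.11]
```

```bash
python3 - <<'E'
from h import *
from bench import r
r.set_gripper(.085); r.hold(.2); st(r,"open")
r.servo_line([*PAN,.24],v=.12); r.set_gripper(0.0,grip_force=20)
r.servo_line([.45,.0,.24],v=.25); r.reach([TARE[0],TARE[1],.12],q(BYAW-np.pi/2)); r.hold(.2); st(r,"over tare")
c=[r.capture(n) ["color"] for n in("top","side")]
K=[proj("top",fr((*TARE,BYAW),sq(-.011,.011,.018,.052)))]
cv2.imwrite("pics/m10.png",np.hstack([tile(c[0],262,170,66,80,6,K),tile(c[1],270,170,66,80,6,[a+[.3,2.6] for a in[proj("side",fr((*TARE,BYAW),sq(-.011,.011,.018,.052)))]])]))
E
```

```text
open t36.38 [0.6214 0.0021 0.1065] F [-0.74 -0.21 -0.23] open 0.0847 j [ 0.17  0.36 -0.27  1.66  0.11  1.13 -1.11]
over tare t40.36 [0.4942 0.0706 0.1208] F [-0.02 -0.41 -0.38] open -0.0001 j [ 0.19  0.11 -0.4   1.94  0.05  1.1  -1.98]
```

View pics/m10.png

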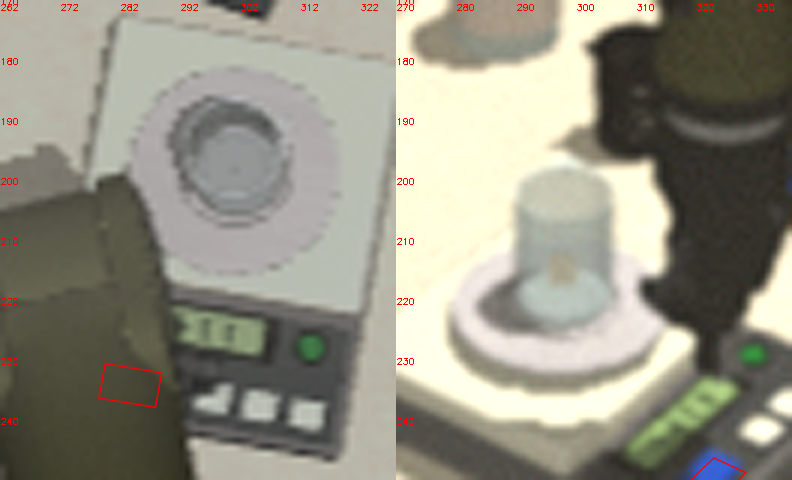

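The beaker stands upright and centred on the pan (top view, about (301,197)). The tare key outline matches the blue key seen earlier, at columns 278–288. Pressing.

```bash
python3 - <<'E'
from h import *
from bench import r
r.servo_line([*TARE,.060],v=.1); r.hold(.2); st(r,"near")
print(r.servo_line([*TARE,.0465],v=.012,until_force=5.5)); st(r,"pressed"); r.hold(.2); st(r,"held")
r.servo_line([*TARE,.075],v=.05); r.servo_line([*TARE,.16],v=.2); r.servo_line([.43,.15,.25],v=.25); r.hold(1.0); st(r,"clear")
a=cv2.imread("pics/top0.png"); c=r.capture("top")["color"]; s=r.capture("side")["color"]
cv2.imwrite("pics/end_top.png",c); cv2.imwrite("pics/end_side.png",s)
d=cv2.absdiff(c,a).max(2)>40
for n,(x0,x1,y0,y1) in dict(wtray=(186,245,210,255),bottle500=(200,232,176,208),cap=(180,200,198,218),spill=(352,430,190,265),black_pink=(360,425,160,190),column=(258,320,80,172)).items(): print(n,int(d[y0:y1,x0:x1].sum()))
print("spill other than beaker", int(d[190:265,352:395].sum()))
E
```

```text
near t41.41 [0.4942 0.0711 0.0607] F [1.29 0.55 0.66] open 0.0001 j [ 0.17  0.18 -0.4   2.    0.09  0.97 -2.01]
True
pressed t42.35 [0.4936 0.071  0.0482] F [-0.63  0.77  4.25] open 0.0001 j [ 0.17  0.2  -0.4   2.01  0.1   0.95 -2.02]
held t42.55 [0.4935 0.071  0.0481] F [-0.32 -0.94  5.6 ] open 0.0001 j [ 0.17  0.2  -0.4   2.01  0.1   0.95 -2.02]
clear t45.52 [0.43 0.15 0.25] F [-0.01  0.95 -0.29] open 0.0003 j [ 0.12 -0.09 -0.48  1.86 -0.04  1.36 -2.09]
wtray 611
bottle500 0
cap 0
spill 211
black_pink 0
column 0
spill other than beaker 0
```

```bash
python3 - <<'E'
from h import *
c=cv2.imread("pics/end_top.png");s=cv2.imread("pics/end_side.png")
cv2.imwrite("pics/m11.png",np.vstack([tile(c,178,165,260,95,3),cv2.hconcat([tile(s,240,175,130,100,3),tile(s,240,270,130,100,3)])]))
E
python3 - <<'E'
from h import *
from bench import r
r.servo_line([.43,0.,.30],v=.25); r.hold(.3); st(r)
for n,boxes in(("top",dict(wtray=(186,245,210,255),marker=(205,245,245,265))),("side",dict(weights=(255,300,278,345),marker=(302,325,290,335)))):
    c=r.capture(n)["color"];d=cv2.absdiff(c,cv2.imread(f"pics/{n}0.png")).max(2)
    for k,(x0,x1,y0,y1) in boxes.items(): print(n,k,[int((d[y0:y1,x0:x1]>g).sum()) for g in(20,40,60)])
    if n=="top":
        e=cv2.imread("pics/m10.png") # beaker/pan region unchanged since release
        f=cv2.absdiff(tile(c,262,170,66,80,6),e[:, :396]).max(2); print("pan region changed px",int((f[90:240,170:300]>40).sum()))
E
```

```text
t46.70 [0.4299 0.0009 0.2997] F [-0.11  0.16 -0.21] open 0.0001 j [ 0.25 -0.17 -0.28  1.83 -0.05  1.47 -1.76]
top wtray [18, 4, 0]
top marker [0, 0, 0]
pan region changed px 0
side weights [48, 8, 0]
side marker [0, 0, 0]
```

The tray, marker, glassware and pan region are unchanged, so the earlier difference over the tray came from the arm hiding or shading it. Handing in.

```bash
python3 -c "
from bench import r
print(r.finish_job())"
```

```text
the job is handed in; nothing more can be done
None
```

The job is handed in after about 47 s of the 72 s allowed. I have no verdict back.

**What I did**
- **500 g weight:** I lowered it onto the middle of the pan and let go for over a second. I then put it back upright on its own middle spot on the weight tray.
- **Beaker:** I stood the empty beaker in the middle of the pan and let go.
- **Tare key:** I pressed it until the finger was about 3.8 mm down (5.6 N; fully down is 4 mm) and released it.

**Last checks**
- **Weight:** pictures showed it upright about 3 mm from the pan centre. Back on the tray, almost no pixels had changed from the start.
- **Beaker:** a picture before the tare press showed it upright and centred. That part of the picture had not changed after the press.
- **Other items:** picture comparison showed no change in the marker, bottle, screw cap, column, black and pink beakers, or the left half of the spill tray. The flask has no separate check.
- **Pan:** its travel was not measured directly. Contact forces of a few newtons suggest it stayed well short of the 7 mm limit.

**Checks that disagreed or failed**
- **Side camera:** its calibration was off by about 2.5 px, so I relied on the top camera, which agreed with the robot.
- **Tray comparison:** one check after the tare press showed a large change over the weight tray. It disappeared once the arm moved away.
- **Last picture:** the viewer limit stopped me seeing it, so the final check was by picture differences only.

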